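# Pack the pair of L-plates into their tray

### The arm

A 6-joint arm with a two-finger parallel gripper is mounted at the origin on the work surface. World frame = base frame: x ahead of the robot, y to its left, z up, the work surface at z = 0. Lengths are in m, angles in rad, forces in N, time in s.
With the tool pointing down it reaches from about 0.325 to 0.775 m from the base axis. Payload 5.5 kg.
Tool frame: the origin (TCP) lies between the finger pads; the fingertips stand 8 mm ahead of it and the grasp point (between the pads) lies 11 mm behind it (tcp_to_tips is the distance from the TCP to the fingertips, in m); z points along the fingers, y is the direction in which the jaws open and shut (so a half turn about z gives the same grasp; the last joint's range is limited). The gripper opens to 88 mm and grips with 3 to 60 N. Pads are 20 mm wide; open, the fingers measure 115 mm over their backs; the gripper's body (75 mm by 178 mm) begins 61 mm behind the grasp point.
Start: joints at [1.09, 0.091, 1.231, -0, 1.82, -0.057], TCP at [0.247, 0.547, 0.231] pointing down, gripper open.
Joint ranges: [-2.87, 2.87], [-0.86, 2.18], [0.17, 2.46], [-1.51, 4.65], [0.06, 2.69], [-2.65, 2.65]. Speed limits (rad/s): [2.57, 2.57, 3.01, 3.14, 3.14, 3.14].

### API

Orientations are given as a unit quaternion [w, x, y, z].
In Python, from bench import * gives the robot as it stands. Calls block until the motion is done:
- move_to(position, orientation): joint-space move of the TCP to a pose.
- move_l(position, speed=0.15, orientation=None): straight line of the TCP; orientation=None keeps the orientation; speed is the mean speed in m/s.
- movej(angles): joint-space move.
- gripper_open() and close(): open the fingers fully, or close them until they stop; the grip force is fixed at half the most.
- hold(seconds).
- inverse_kinematics(position, orientation): joint angles nearest the present ones, or None.
- state(): the state.
- get_image(name): name is "scene" or "top"; returns a dict with "frame" (384x512x3 uint8, blue, green, red), "depth" (384x512 float32, m along the optical axis (not along the pixel's ray), 0 where there is no reading), "camera_matrix" (3x3 intrinsics, pixels), "view" (4x4, takes a point from world to camera coordinates). Camera axes: x right, y up, looking along -z (the intrinsics and any distortion apply to the point x, -y, -z); pixel columns grow to the right and rows downward; lengths in m; the calibration is good to about 2 mm. A picture is of the moment at which its call begins.
A pose or a line that the arm cannot do raises IKError and nothing moves.
- job_done(): hands the job in, once; it reports no verdict.
The state is a dict: "time": time; "joint_pos": joint angles; "dq": joint speeds; "joint_torque": joint torques, N m; "ee_pos": TCP position; "ee_rot": TCP orientation; "ft_force": force on the tool from outside, world axes, zero at the start; "moment": the same for the moment, N m; "finger_gap": finger opening in m.
Only numpy, scipy, OpenCV 4.12 (cv2) and the standard library are available. Lean on these libraries where they do the work, as an engineer would, in place of code of your own. Each camera call takes 0.05 s, during which the arm holds its last target.

### The job

On the workshop bench lie four flat steel plates, each with an upright lug welded on. Pack the two L-shaped ones into the shallow metal tray, turned so that they nest head to tail and both lie flat on its floor, and let go of them. Leave the T-shaped plate where it lies.

Things in the scene. Friction and masses are not known exactly. Their poses are not given: they have to be found in the camera images.
- plate_a_lug (a point): First L-plate: dark steel, 6 mm thick, 0.4 kg, arms 92 long, 40 wide. Point: centre of its upright steel lug (26 along x, 12 along y: pinch across y), 36 above the underside; lug top 66 above the underside. From this point, in its x, y: one arm covers x -32..60, y -33..7, the other x -32..8, y -33..59 (mm). Outer corner at (-32, -33), notch at +x +y. z up.
- plate_b_lug (a point): Second L-plate, the same in every way as the first, with the same point and axes. Either one may go first.
- tray_in (a point): Centre of the inner floor of the shallow aluminium tray, fixed to the bench. Floor 164 mm along x, 112 along y, 4 above the bench; walls 4 thick, top 10 above the floor. z up. The L-plates fit flat only half a turn apart, sides along the walls, outer corners in opposite tray corners, each with an arm in the other's notch; play is then 10 mm at the walls, 12 between plates.
- tee_lug (a point): T-plate, not wanted, to be left where it lies: same steel and lug. Point: lug centre, 36 mm above its underside. In its x, y the bar covers x -52..52, y -18..18, the stem x -18..18, y up to 64 mm. A straight plate with such a lug, 128 x 38 mm, lies about too and is not wanted.
Not all that is in view belongs to the job. What is shaped like the part that bears plate_a_lug but green is not meant.

How it is judged:
By the outcome, as a careful person would: the job done as asked, in the order asked, and still so for the second after the job is handed in, with the robot touching nothing.
It also fails if it takes over 54 s, if anything falls off the work surface, if the arm or the gripper's body presses on something with over 40 N, if the wrist force passes 120 N, or if a joint passes its speed limit or range.

## Working session

There is one attempt and no reset: what is moved stays moved. The work goes in short steps, each a Python script; the robot and the scene stay as the last script left them, time stands still between calls to the robot, and variables do not carry over. Pictures are saved under pics/ and viewed, and the job is handed in when it is done.

```bash
mkdir -p pics; ls
python3 - <<'E'
from bench import *
import cv2,numpy as np
for n in("scene","top"):
    d=get_image(n); cv2.imwrite(f"pics/{n}0.png",d["frame"]); np.savez(f"{n}0.npz",**d)
    print(n,d["camera_matrix"].tolist(),np.round(d["view"],3).tolist(),[k for k in d])
s=state();print(s["time"],s["ee_pos"],s["ee_rot"],s["finger_gap"])
E
```

```text
pics
scene [[427.66888485314536, 0.0, 254.94615713609403], [0.0, 427.66888485314536, 188.85373871267407], [0.0, 0.0, 1.0]] [[0.502, 0.865, 0.02, -0.237], [-0.636, 0.353, 0.686, 0.335], [0.586, -0.358, 0.727, -1.4], [0.0, 0.0, 0.0, 1.0]] ['frame', 'depth', 'camera_matrix', 'view']
top [[357.2196653703071, 0.0, 249.4810198663081], [0.0, 357.2196653703071, 188.41656993276962], [0.0, 0.0, 1.0]] [[-0.025, -1.0, -0.001, -0.048], [0.971, -0.024, 0.236, -0.561], [-0.236, 0.005, 0.972, -0.836], [0.0, 0.0, 0.0, 1.0]] ['frame', 'depth', 'camera_matrix', 'view']
0.1 [0.24661441 0.54670709 0.22962301] [-2.18042403e-04  2.10311713e-01  9.77634006e-01 -8.28808786e-04] 0.08751307621378157
```

View pics/top0.png

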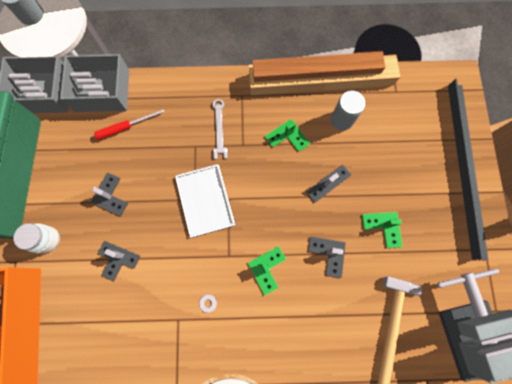

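View pics/scene0.png

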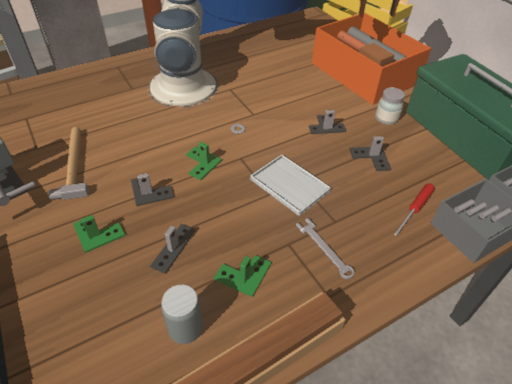

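```bash
cat > u.py <<'E'
import numpy as np,cv2
def pts(d):
    K=d["camera_matrix"];V=d["view"];z=d["depth"].astype(float)
    v,u=np.mgrid[:z.shape[0],:z.shape[1]]
    P=np.stack([(u-K[0,2])/K[0,0]*z,-(v-K[1,2])/K[1,1]*z,-z],-1)
    W=(P-V[:3,3])@V[:3,:3]
    W[z<=0]=np.nan
    return W
E
python3 - <<'E'
import numpy as np,cv2
from u import *
t=np.load("top0.npz");s=np.load("scene0.npz")
f=t["frame"]
a=cv2.resize(f[165:290,80:150],None,fx=5,fy=4.8,interpolation=cv2.INTER_CUBIC)
b=cv2.resize(f[165:290,300:370],None,fx=5,fy=4.8,interpolation=cv2.INTER_CUBIC)
cv2.imwrite("pics/c1.png",np.hstack([a,b]))
W=pts(t);S=pts(s)
for n,(u,v) in dict(A=(110,207),B=(118,260),L=(328,255),tray=(205,200),S=(328,183),table=(250,330)).items(): print(n,np.round(W[v,u],3))
for n,(u,v) in dict(A=(380,160),L=(152,190),tray=(290,185),table=(300,120),robot=(180,50)).items(): print(n,np.round(S[v,u],3))
f=s["frame"]
a=cv2.resize(f[100:180,300:400],None,fx=4,fy=4,interpolation=cv2.INTER_CUBIC)
b=cv2.resize(f[160:240,110:210],None,fx=4,fy=4,interpolation=cv2.INTER_CUBIC)
cv2.imwrite("pics/c2.png",np.hstack([a,b]))
E
```

```text
A [0.532 0.311 0.006]
B [0.393 0.283 0.002]
L [ 0.392 -0.261  0.005]
tray [0.546 0.058 0.002]
S [ 0.575 -0.267  0.041]
table [ 0.214 -0.054  0.   ]
A [0.593 0.323 0.009]
L [ 0.398 -0.255  0.007]
tray [0.549 0.059 0.004]
table [0.335 0.237 0.002]
robot [ 0.091 -0.027  0.18 ]
```

View pics/c1.png

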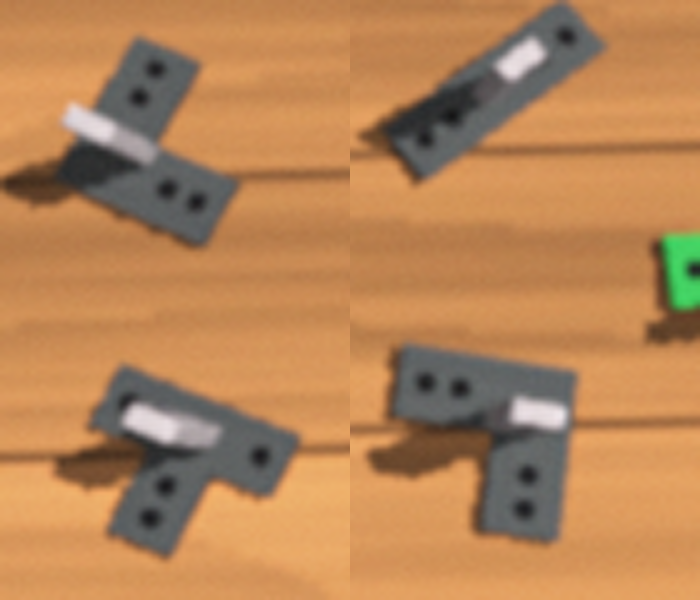

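View pics/c2.png

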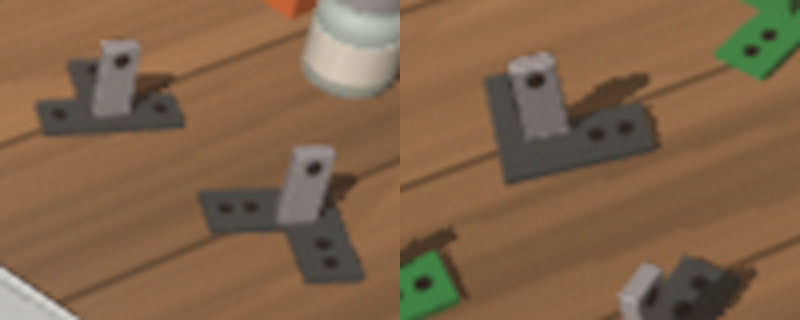

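```bash
cat >> u.py <<'E'
from scipy.optimize import minimize
def proj(d,P):
    C=P@d["view"][:3,:3].T+d["view"][:3,3]; K=d["camera_matrix"]
    return np.stack([C[:,0]/-C[:,2]*K[0,0]+K[0,2], -C[:,1]/-C[:,2]*K[1,1]+K[1,2]],-1)
L1=np.array([[-32,-33],[60,-33],[60,7],[8,7],[8,59],[-32,59]])/1e3
def box(x,y,z0,z1): return np.array([[a,b,c] for a in x for b in y for c in (z0,z1)])
def prism(poly,z0,z1): # convex
    return np.vstack([np.c_[poly,np.full(len(poly),z)] for z in(z0,z1)])
def parts_L(z=0):
    return [box((-.032,.060),(-.033,.007),z,z+.006),box((-.032,.008),(-.033,.059),z,z+.006),box((-.013,.013),(-.006,.006),z,z+.066)]
TRAY=[box((-.086,.086),(-.060,.060),0,.014)]
def sil(d,parts,p,roi,S=8):
    u0,v0,u1,v1=roi; m=np.zeros(((v1-v0)*S,(u1-u0)*S),np.uint8)
    c,s=np.cos(p[2]),np.sin(p[2]);R=np.array([[c,-s,0],[s,c,0],[0,0,1]])
    for q in parts:
        uv=proj(d,q@R.T+[p[0],p[1],0]); uv=((uv+.5-[u0,v0])*S-.5).astype(np.float32)
        h=cv2.convexHull(uv); cv2.fillConvexPoly(m,np.round(h*16).astype(np.int32),1,shift=4)
    return cv2.resize(m.astype(np.float32),(u1-u0,v1-v0),interpolation=cv2.INTER_AREA)
def soft(d,roi,lo=60,hi=100):
    u0,v0,u1,v1=roi; h=cv2.cvtColor(d["frame"][v0:v1,u0:u1],cv2.COLOR_BGR2HSV)[...,1].astype(np.float32)
    return np.clip((hi-h)/(hi-lo),0,1)
def fit(views,parts,p0):
    T=[(d,r,soft(d,r)) for d,r in views]
    def f(p): 
        q=[p[0]/100,p[1]/100,p[2]/5]
        return sum(((sil(d,parts,q,r)-t)**2).sum() for d,r,t in T)
    x0=[p0[0]*100,p0[1]*100,p0[2]*5]; 
    for k in (1,.3):
        o=minimize(f,x0,method="Nelder-Mead",options=dict(initial_simplex=np.array([x0]+[np.array(x0)+k*np.eye(3)[i] for i in range(3)]),xatol=.005,fatol=.01)); x0=o.x
    return np.array([x0[0]/100,x0[1]/100,x0[2]/5]),o.fun
E
python3 - <<'E'
from u import *
t=dict(np.load("top0.npz"));s=dict(np.load("scene0.npz"))
hs=cv2.cvtColor(t["frame"],cv2.COLOR_BGR2HSV)
for n,(u,v) in dict(plate=(118,205),shadow=(85,202),wood=(150,220),lug=(97,190),tray=(205,200),pl2=(318,243)).items(): print(n,hs[v,u])
R={"p1":((85,168,135,222),(345,140,396,177)),"p2":((298,230,352,284),(126,168,178,208)),"tray":((165,158,240,243),(240,150,338,216))}
g={"p1":(.56,.33,-np.pi/2-.4),"p2":(.415,-.27,np.pi/2-.1),"tray":(.55,.06,np.pi/2)}
res={}
for k in R:
    pr=TRAY if k=="tray" else parts_L()
    for nm,vw in (("top",[(t,R[k][0])]),("scene",[(s,R[k][1])]),("both",[(t,R[k][0]),(s,R[k][1])])):
        p,e=fit(vw,pr,g[k]); print(k,nm,np.round(p,4),round(e,1))
    res[k]=p
np.savez("res.npz",**res)
out=[]
for k in R:
    for d,r in((t,R[k][0]),(s,R[k][1])):
        m=sil(d,TRAY if k=="tray" else parts_L(),res[k],r); a=soft(d,r); im=np.dstack([m,a,a])*255
        out.append(cv2.resize(im,(260,260),interpolation=0))
cv2.imwrite("pics/fit.png",np.vstack([np.hstack(out[:3]),np.hstack(out[3:])]))
W=np.concatenate([pts(t).reshape(-1,3),pts(s).reshape(-1,3)])
for k,q in res.items():
    d=np.hypot(*(W[:,:2]-q[:2]).T); 
    for r in (.08,.12,.16,.2): print(k,r,np.round(np.nanmax(W[d<r,2]),3),end=" ")
    print()
E
```

```text
plate [105   7  70]
shadow [ 14 145  72]
wood [ 14 149 200]
lug [168  14 224]
tray [  0   0 249]
pl2 [ 90  15 105]
p1 top [ 0.5639  0.324  -2.0236] 27.2
p1 scene [ 0.563   0.3257 -2.0214] 13.0
p1 both [ 0.564   0.3247 -2.0295] 48.7
p2 top [ 0.3981 -0.27    1.3758] 16.6
p2 scene [ 0.3962 -0.2686  1.3677] 21.6
p2 both [ 0.3978 -0.2694  1.3812] 55.0
tray top [0.5453 0.0592 0.2468] 100.2
tray scene [0.5443 0.0606 0.2514] 20.2
tray both [0.5448 0.0603 0.2493] 124.1
p1 0.08 0.07 p1 0.12 0.07 p1 0.16 0.093 p1 0.2 0.095 
p2 0.08 0.071 p2 0.12 0.071 p2 0.16 0.071 p2 0.2 0.072 
tray 0.08 0.02 tray 0.12 0.02 tray 0.16 0.02 tray 0.2 0.02 [ WARN:0@3.879] global loadsave.cpp:1063 imwrite_ Unsupported depth image for selected encoder is fallbacked to CV_8U.
```

View pics/fit.png

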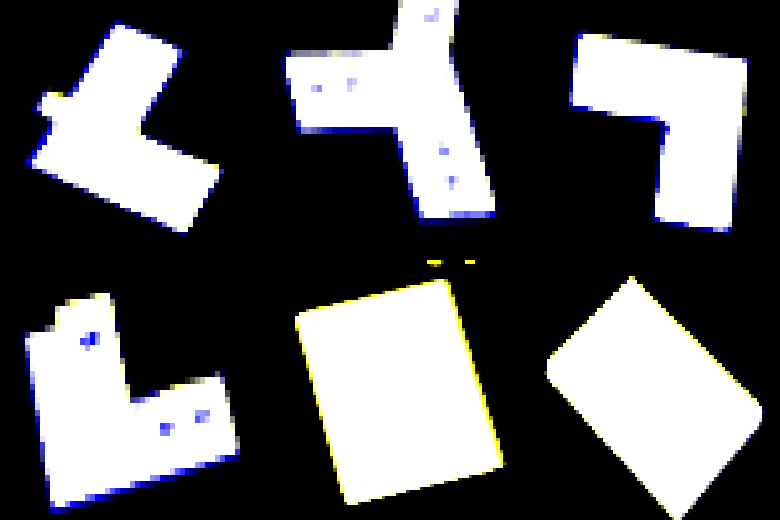

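```bash
cat > h.py <<'E'
from bench import *
from u import *
r=np.load("res.npz")
def q(psi): return [0,float(np.cos(psi/2)),float(np.sin(psi/2)),0]
def tp(x,y):
    t=r["tray"];c,s=np.cos(t[2]),np.sin(t[2]); return np.array([t[0]+c*x-s*y,t[1]+s*x+c*y])
def P(xy,z): return [float(xy[0]),float(xy[1]),float(z)]
def st(n):
    s=state();print(n,round(s["time"],2),np.round(s["ee_pos"],4),np.round(s["ft_force"],1),round(s["finger_gap"],4),np.round(s["joint_pos"],2))
def pick(p,psi):
    move_to(P(p,.15),q(psi)); st("above")
    move_l(P(p,.026),speed=.12); st("down")
    close(); st("closed")
    move_l(P(p,.15),speed=.12); st("lifted")
E
python3 - <<'E'
from h import *
yt=r["tray"][2]
for n,p,psi in (("p1",r["p1"][:2],r["p1"][2]+np.pi),("s1",tp(.04,.013),yt),("p2",r["p2"][:2],r["p2"][2]),("s2",tp(-.04,-.013),yt)):
    print(n,P(p,.03),psi,inverse_kinematics(P(p,.03),q(psi)))
pick(r["p1"][:2],r["p1"][2]+np.pi)
d=get_image("scene");cv2.imwrite("pics/s1.png",d["frame"])
E
```

```text
p1 [0.5640396257931835, 0.3246960300706065, 0.03] 1.1121281971722796 [ 4.70065965e-01  2.76624852e-01  1.37976475e+00 -4.44089210e-16
  1.48520305e+00  9.28734095e-01]
s1 [0.5803113240581668, 0.08279766525644001, 0.03] 0.24934928837444836 [ 8.36870864e-02  1.08433471e-01  1.56986991e+00 -4.44089210e-16
  1.46328927e+00  1.40513412e+00]
p2 [0.39775564250961226, -0.2693708257824313, 0.03] 1.381245596677466 [-6.66113675e-01 -1.80216569e-01  1.85146864e+00 -4.44089210e-16
  1.47034058e+00 -4.76562945e-01]
s2 [0.5092015766750482, 0.03785988797374544, 0.03] 0.24934928837444836 [ 7.57821255e-03 -9.47631728e-02  1.77401479e+00 -4.44089210e-16
  1.46234103e+00  1.32902525e+00]
above 1.57 [0.5636 0.3256 0.1504] [ 0.4 -0.5  0.3] 0.0878 [0.47 0.23 1.22 0.   1.69 0.93]
down 2.75 [0.5647 0.3251 0.0273] [-0.3 -0.4 -0.4] 0.0878 [0.47 0.28 1.38 0.   1.48 0.93]
closed 3.9 [0.5642 0.3246 0.026 ] [ 1.9 -0.9 -0.3] 0.0117 [ 0.47  0.28  1.38 -0.    1.48  0.93]
lifted 5.08 [0.5636 0.3244 0.1485] [-0.8 -0.3 -4.3] 0.0115 [ 0.47  0.23  1.22 -0.    1.69  0.93]
```

View pics/s1.png

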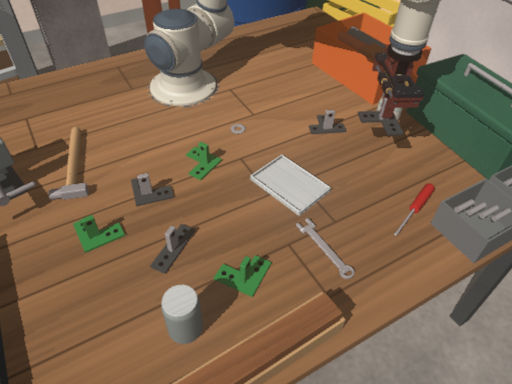

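The plate is held level in the gripper at about (385,120), and the gap of 11.5 mm matches the lug. Next I place it.

Run:
```python
from h import *
yt=r["tray"][2]; p=tp(.04,.013)
move_to(P(p,.15),q(yt)); hold(.2); st("above")
move_l(P(p,.05),speed=.12); move_l(P(p,.0305),speed=.04); hold(.2); st("down")
gripper_open(); st("open")
move_l(P(p,.15),speed=.12)
p2=r["p2"]; pick(p2[:2],p2[2])
for n in("scene","top"):
    d=get_image(n);cv2.imwrite(f"pics/{n}2.png",d["frame"]);np.savez(f"{n}2.npz",**d)
a=cv2.resize(d["frame"][120:280,140:350],None,fx=3,fy=3); cv2.imwrite("pics/t2c.png",a)
d=dict(np.load("scene2.npz")); cv2.imwrite("pics/s2c.png",cv2.resize(d["frame"][80:240,120:350],None,fx=3,fy=3))
```

```text
above 6.29 [0.5803 0.0843 0.1499] [ 1.  -0.3 -4.9] 0.012 [0.09 0.05 1.41 0.   1.68 1.4 ]
down 8.11 [0.5803 0.0828 0.0304] [ 0.2  0.9 -4.6] 0.0117 [ 0.08  0.11  1.57 -0.    1.46  1.41]
open 9.33 [0.5803 0.0828 0.0305] [-0.1 -0.7  0.5] 0.0878 [ 0.08  0.11  1.57 -0.    1.46  1.41]
above 12.13 [ 0.398  -0.269   0.1498] [1.4 0.4 0.7] 0.0876 [-0.67 -0.24  1.68  0.    1.69 -0.48]
down 13.32 [ 0.3983 -0.2698  0.027 ] [-0.2  0.9 -0.1] 0.0879 [-0.67 -0.18  1.85  0.    1.46 -0.48]
closed 14.47 [ 0.3979 -0.2694  0.026 ] [1.4 0.  0.3] 0.0119 [-0.67 -0.18  1.86  0.    1.46 -0.48]
lifted 15.65 [ 0.3974 -0.2691  0.1488] [ 0.   0.5 -3.9] 0.0113 [-0.67 -0.23  1.69  0.    1.69 -0.48]
```

View pics/t2c.png

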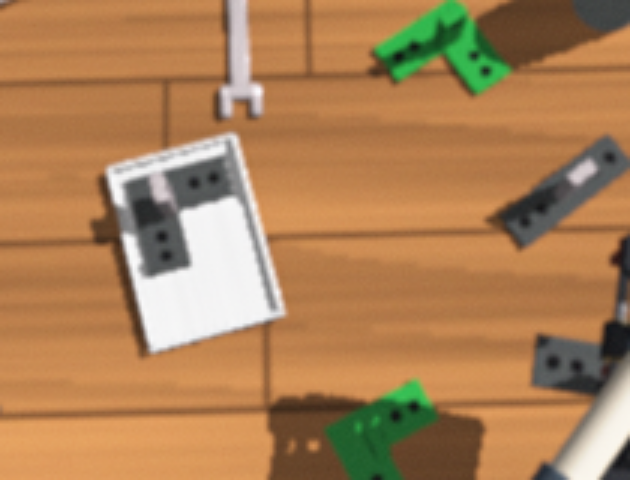

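View pics/s2c.png

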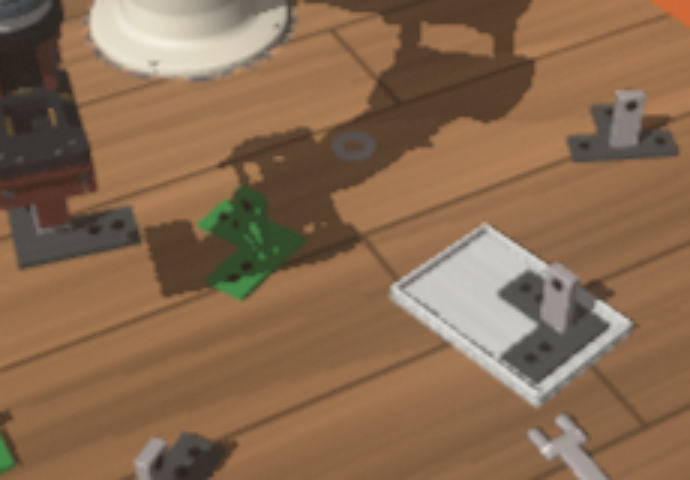

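The first plate lies flat in the tray's far left corner, at about (190,195) in the top image, and is clear of the walls. The second one is gripped.

Run:
```python
from h import *
yt=r["tray"][2]; p=tp(-.04,-.013)
move_to(P(p,.15),q(yt)); hold(.2); st("above")
move_l(P(p,.05),speed=.12); move_l(P(p,.0305),speed=.04); hold(.2); st("down")
gripper_open(); st("open")
move_l(P(p,.15),speed=.12)
movej([1.09, 0.091, 1.231, 0, 1.82, -0.057]); hold(.3); st("home")
for n in("scene","top"):
    d=get_image(n);cv2.imwrite(f"pics/{n}3.png",d["frame"]);np.savez(f"{n}3.npz",**d)
t=d; s=dict(np.load("scene3.npz"))
a=cv2.resize(t["frame"][150:250,160:245],None,fx=4.6,fy=4.6); b=cv2.resize(s["frame"][130:230,240:340],None,fx=4,fy=4.6)
cv2.imwrite("pics/c3.png",np.hstack([a,b]))
W=pts(t)
R=np.array([[np.cos(yt),np.sin(yt)],[-np.sin(yt),np.cos(yt)]])
X=(W[...,:2]-r["tray"][:2])@R.T
dark=(t["frame"].max(2)<140)&(abs(X[...,0])<.08)&(abs(X[...,1])<.054)&(W[...,2]<.03)
print("plate z pctl",np.round(np.percentile(W[dark][:,2],[5,25,50,75,95]),4))
for sg in((1,1),(1,-1),(-1,1),(-1,-1)):
    m=dark&(X[...,0]*sg[0]>0)&(X[...,1]*sg[1]>0); print(sg,m.sum(),np.round(np.median(W[m][:,2]),4))
```

```text
above 17.53 [0.5092 0.0373 0.15  ] [ 0.6  0.2 -4.3] 0.0119 [ 0.01 -0.15  1.61 -0.    1.68  1.33]
down 19.35 [0.5092 0.0379 0.0304] [ 0.6  0.3 -3.6] 0.0118 [ 0.01 -0.1   1.77  0.    1.46  1.33]
open 20.57 [0.5092 0.0379 0.0305] [ 0.6  0.7 -0.1] 0.0875 [ 0.01 -0.1   1.77  0.    1.46  1.33]
home 24.1 [0.2473 0.5465 0.2305] [-0.4 -0.1 -0.4] 0.088 [ 1.09  0.09  1.23 -0.    1.82 -0.06]
plate z pctl [0.0068 0.0088 0.0099 0.011  0.0128]
(1, 1) 319 0.0099
(1, -1) 304 0.0097
(-1, 1) 365 0.0098
(-1, -1) 338 0.0101
```

View pics/c3.png

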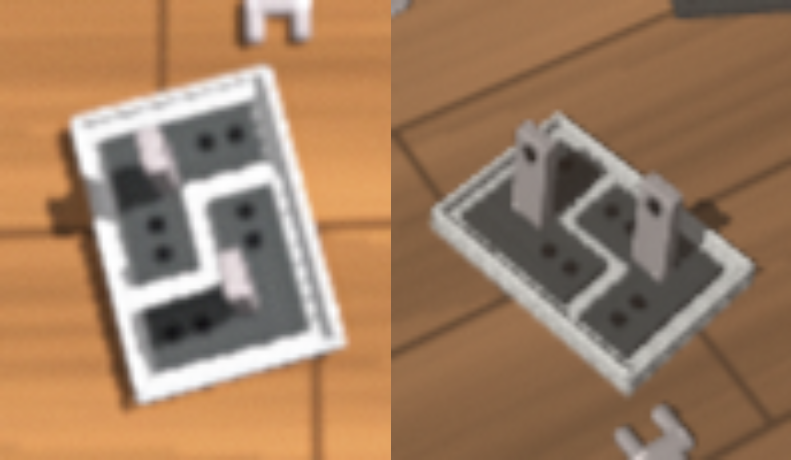

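View pics/scene3.png

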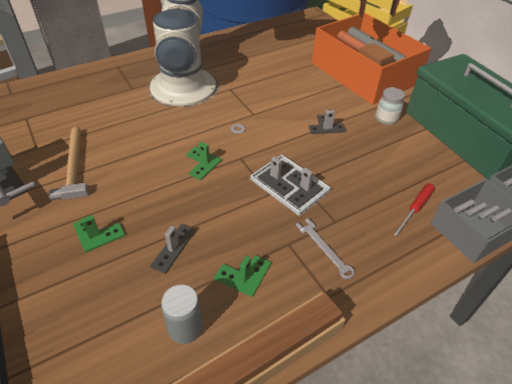

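Both plates are nested flat in the tray (scene image about (290,183)), with an even gap between them. The T-plate at (327,125) has not moved.

Run:
```python
from bench import *
job_done()
```

```text
the job is handed in; nothing more can be done
```

I packed both dark L-plates into the tray half a turn apart, nested head to tail. I let go of them, moved the arm back to its start pose and handed the job in at about 24 s.

- **Flatness:** the last depth readings put the plate tops at 9.7–10.1 mm above the bench in all four quarters of the tray. Flat on the floor should give 10 mm.
- **Fit:** the pictures show clear gaps at the walls and between the plates.
- **Other parts:** in the last pictures, the T-plate, the straight plate and the green parts are where they were at the start.
- **Forces:** the wrist readings I printed after each step stayed within about 5 N. I did not log the force between those readings.

None of my checks failed. The two cameras disagreed by up to about 2 mm on where the plates and tray were, well inside the 10–12 mm of play.

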